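# Hook a carton of stoppers out of a deep bench shelf

### The arm

A 6-joint arm with a two-finger parallel gripper is mounted at the origin on the work surface. World frame = base frame: x ahead of the robot, y to its left, z up, the work surface at z = 0. Lengths are in m, angles in rad, forces in N, time in s.
With the tool pointing down it reaches from about 0.275 to 1 m from the base axis. Payload 8.4 kg.
Tool frame: the origin (TCP) lies where the fingers leave the gripper's body, on its centre line; the fingertips stand 73 mm ahead of it and the grasp point (between the pads) lies 54 mm ahead of it; z points along the fingers, y is the line along which they close (so a half turn about z gives the same grasp; the last joint's range is limited). The gripper opens to 85 mm and grips with 20 to 120 N. Pads are 22 mm wide; open, the fingers measure 114 mm over their backs; the gripper's body (76 mm by 85 mm) begins 54 mm behind the grasp point. The pads swing forward as they close: fully open they stand 13 mm farther back than shut.
Start: joints at [1.158, 0.353, 1.633, -0, 1.155, -0.002], TCP at [0.25, 0.573, 0.304] pointing down, gripper open.
Joint ranges: [-2.63, 2.63], [-0.92, 2.1], [0.06, 2.66], [-1.3, 4.44], [0, 2.69], [-3.02, 3.02]. Speed limits (rad/s): [2.22, 2.22, 2.79, 3.14, 3.14, 3.14].

### API

Orientations are given as a rotation vector (axis times angle).
In Python, from station import bot gives the robot as it stands.
- The arm moves only by the shell command python3 -m creep 'ROWS'. ROWS is a JSON object of lists of equal length, an entry for each row: "dr": the turn, a rotation vector about the tool's x, y, z as a fraction of full scale, a list of three; "dp": the shift along the tool's x, y, z as a fraction of full scale, a list of three; "gripper": the finger opening in mm, from 0 to 85.4. A call has exactly 10 rows; each row is the pose to reach, as a shift and turn from the pose commanded when the call began, along the tool's axes at that moment, turning the shorter way round; what a row does not reach only later rows make up. Full scale, the value 1, is 0.5 m for a shift and 180 degrees for a turn. A row lasts 1/12 s, in which the tool goes at most 41.7 mm and 7.16 degrees, less where a joint would pass 70% of its speed; a pose out of reach is approached as far as the arm can. A call with a number of a shift or a turn outside -1 to 1 is refused whole. A call with a gripper value outside its range is refused whole. The fingers move at their own pace and stop on an object; the grip force is fixed at half the most. Time passes only in rows, so rows that repeat a pose let the fingers close, or fill a call up. It gives the time, the measured TCP pose, the force, the opening and the grip force at its end, in the units of the state.
- bot.get_state(): the state, without advancing time (a new reading comes with each control period).
- bot.grab_frame(name): name is "scene" or "top"; returns the picture (400x640x3 uint8, red, green, blue); there is no depth.
- bot.camera_info(name): a dict with "vertical_fov" (degrees; the focal length in pixels is half the picture's height over the tangent of half this angle, whatever the lens; pixels are square), "cx", "cy" (the principal point, pixels), "dist_coeffs" ([k1, k2, p1, p2, k3] as OpenCV has them; the pictures are not rectified), "cam_to_world" (4x4, takes a point from camera to world coordinates). Camera axes: x right, y down, z forward; pixel columns grow to the right and rows downward; lengths in m; the calibration is good to about 2 mm. A picture is of the moment at which its call begins. camera_info takes no time and is no camera call.
- bot.hand_in(): hands the job in; it is judged then, once.
The state is a dict: "time_s": time; "joint_positions": joint angles; "dq": joint speeds; "joint_efforts": joint torques, N m; "eef_pos": TCP position; "tcp_rot": TCP orientation; "contact_force": force on the tool from outside, world axes, zero at the start; "ft_torque": the same for the moment, N m; "grip_width": finger opening in m; "grasp_force": force on a finger pad.
Only numpy, scipy, OpenCV 4.12 (cv2) and the standard library are available. Lean on these libraries where they do the work, as an engineer would, in place of code of your own. Each camera call takes 0.05 s, during which the arm holds its last target. There are 200 camera calls.

### The job

Take the drag hook from the rubber mat, lower its blade behind the front lip of the open carton standing deep under the wire shelf, and with the hook drag that carton forward until all of it is out from under the shelf, upright on the bench. Then stand the hook back on the mat as it was, wholly over the mat. Do not touch the open carton with the gripper or tip it, and leave the closed carton and the bottles where they are.

Things in the scene. Friction and masses are not known exactly. Their poses are not given: they have to be found in the camera images.
- shelf: Fixed steel wire bench shelf, 340 deep (its x) by 320 wide (its y) by 190 high; the bench is the floor of its bay. Origin: centre of its footprint, z up. Its open front is at its own x = -170 mm: drag a carton out along its own -x (roughly world +y). 16 mm square corner posts, free width 288 mm, sides open; underside of the top frame 174 mm above the bench.
- carton: Open cardboard carton, 160 long (x) by 110 wide (y) by 70 high, walls 5; low stoppers, part of it, reach 28 mm above its underside. Origin: centre of its underside, z up. Its front wall, at its x = -80 mm, faces the shelf's front (yaw within 0.09 rad of the shelf's), 70 to 120 mm behind it, in either of two bays side by side. 0.35 to 0.7 kg; slides on the bench with a few newtons.
- carton_lip (a point): Middle of the top edge of the carton's front wall (the lip to hook), 70 mm above the carton's underside, in the middle of the 5 mm wall.
- carton_rear_a (a point): Rear bottom corner of the open carton at its own (+80, +55, 0) mm.
- carton_rear_b (a point): Rear bottom corner of the open carton at its own (+80, -55, 0) mm.
- hook: Drag hook, 260 long, 250 g, stands level on handle and blade tip. Origin: below the grip, on the underside; x to the blade, z up. Wooden handle block x -55 to 35 mm, 24 wide (y), 48 high: pinch across y from above. Steel bar 16 wide, z 32 to 38 mm, runs to the blade: upright plate across the end, x 199.5 to 204.5, 44 wide, z 0 to 38. In use, level, x points into the shelf.
- hook_grip (a point): Grip point of the hook: in the middle of the handle's width, 33 mm above its underside, 202 mm behind the blade; close to the hook's balance point. With the bar lying on the carton's lip the blade hangs 32 mm down behind it, clear of the stoppers.
- hook_tip (a point): Middle of the blade's lower edge, at the hook's own (202, 0, 0) mm.
- mat: Fixed black rubber mat, 340 (its x) by 150 (its y) by 4 mm, on the bench to the left of the shelf. Origin at the centre of its underside. The hook stands on it lengthwise at the start, its blade towards the mat's +x.
- closed_carton: Closed, taped cardboard carton, 160 long (its x) by 110 wide by 100 high, 0.8 kg, in the other bay of the shelf, beside the open carton with about 20 to 35 mm between them. Origin at the centre of its underside. Leave it alone.
- bottle_a: Green glass bottle, 56 mm across, 150 high, on top of the shelf near its rear. Origin at the centre of its underside. Leave it alone.
- bottle_b: Green glass bottle, 56 mm across, 130 high, on top of the shelf near its rear. Origin at the centre of its underside. Leave it alone.
Not all that is in view belongs to the job. What is shaped like the carton but blue is not meant.

How it is judged:
By the outcome, as a careful person would: the job done as asked, in the order asked, and still so for the second after the job is handed in, with the robot touching nothing.
It also fails if it takes over 58 s, if anything falls off the work surface, if the arm or the gripper's body presses on something with over 40 N, if the wrist force passes 120 N, or if a joint passes its speed limit or range.

## Working session

There is one attempt and no reset: what is moved stays moved. The work goes in short steps, Python scripts to look and compute and a shell command to move; the robot and the scene stay as the last step left them, time stands still between calls to the robot, and variables do not carry over. Pictures are saved under pics/ and viewed, at most 10 in all, crops included, and the job is handed in when it is done.

```bash
mkdir -p pics
python3 - <<'E'
from station import bot
import cv2, numpy as np
np.set_printoptions(precision=4,suppress=True)
for n in("scene","top"):
    im=bot.grab_frame(n); cv2.imwrite(f"pics/{n}0.png",im[:,:,::-1]); i=bot.camera_info(n); print(n,i)
s=bot.get_state(); print(s)
E
```

```text
scene {'vertical_fov': 56.203622930059545, 'cx': 320.63814343336264, 'cy': 196.90617711714916, 'dist_coeffs': array([-0.0643,  0.    ,  0.    ,  0.    ,  0.    ]), 'cam_to_world': array([[-0.3778,  0.5166, -0.7683,  1.4495],
       [ 0.9257,  0.1929, -0.3255,  0.2293],
       [-0.02  , -0.8342, -0.5511,  0.7796],
       [ 0.    ,  0.    ,  0.    ,  1.    ]])}
top {'vertical_fov': 44.39280225380614, 'cx': 322.69935113215683, 'cy': 199.2828366519285, 'dist_coeffs': array([-0.0322,  0.    ,  0.    ,  0.    ,  0.    ]), 'cam_to_world': array([[-0.0486, -0.976 ,  0.2121,  0.1936],
       [-0.9988,  0.0462, -0.0164, -0.1339],
       [ 0.0062, -0.2127, -0.9771,  1.816 ],
       [ 0.    ,  0.    ,  0.    ,  1.    ]])}
{'time_s': 0.1, 'joint_positions': array([ 1.1576,  0.3536,  1.634 ,  0.    ,  1.1552, -0.0024]), 'dq': array([-0.0002, -0.0023, -0.0024, -0.0008, -0.0002,  0.0006]), 'joint_efforts': array([  0.0015, -60.635 , -34.2823,   0.0002,   0.0039,   0.    ]), 'eef_pos': array([0.2494, 0.5727, 0.3032]), 'tcp_rot': array([-0.6407, -3.0753,  0.0019]), 'contact_force': array([ 0.0858, -0.224 ,  0.054 ]), 'ft_torque': array([-0.0644,  0.05  , -0.0107]), 'grasp_force': 0.0, 'grip_width': 0.08501914092241752}
```

View pics/scene0.png

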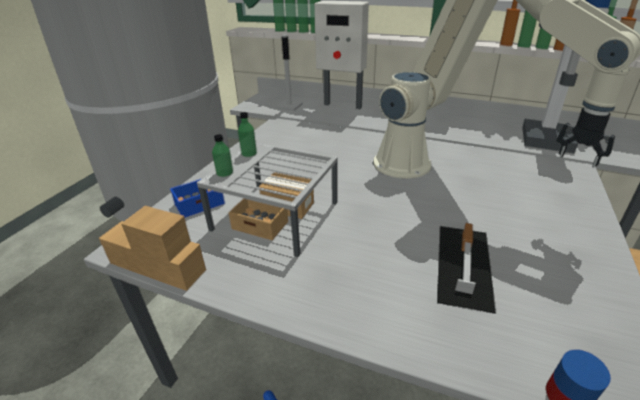

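View pics/top0.png

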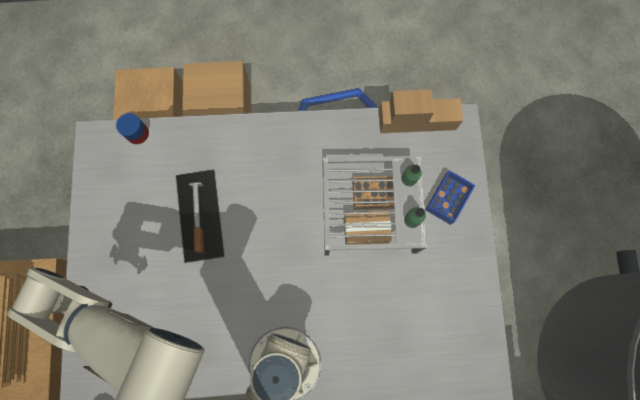

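The top view shows the hook on the mat (handle about (198,240), blade about (196,184)). The shelf corners are near (324,155), (324,252), (424,247) and (420,158). The open carton is in the far bay at about (374,190) and the closed one at (368,229). I'll zoom in on both views.

```bash
cat > h.py <<'E'
from station import bot
import cv2, numpy as np
np.set_printoptions(precision=4,suppress=True)
def cam(n):
    i=bot.camera_info(n); f=200/np.tan(np.radians(i['vertical_fov']/2))
    return np.array([[f,0,i['cx']],[0,f,i['cy']],[0,0,1]]),i['dist_coeffs'],i['cam_to_world']
def onz(n,px,z):
    K,d,T=cam(n); p=cv2.undistortPoints(np.array(px,float).reshape(-1,1,2),K,d).reshape(-1,2)
    r=np.c_[p,np.ones(len(p))]@T[:3,:3].T; o=T[:3,3]
    return o+r*((z-o[2])/r[:,2])[:,None]
def proj(n,P):
    K,d,T=cam(n); W=np.linalg.inv(T)
    return cv2.projectPoints(np.array(P,float).reshape(-1,1,3),cv2.Rodrigues(W[:3,:3])[0],W[:3,3],K,d)[0].reshape(-1,2)
E
python3 - <<'E'
import cv2
s=cv2.imread('pics/scene0.png');t=cv2.imread('pics/top0.png')
cv2.imwrite('pics/s1.png',cv2.resize(s[145:265,190:350],None,fx=5,fy=5,interpolation=cv2.INTER_CUBIC))
cv2.imwrite('pics/t1.png',cv2.resize(t[145:260,315:430],None,fx=5.2,fy=5.2,interpolation=cv2.INTER_CUBIC))
E
```

```text
(no output)
```

View pics/s1.png

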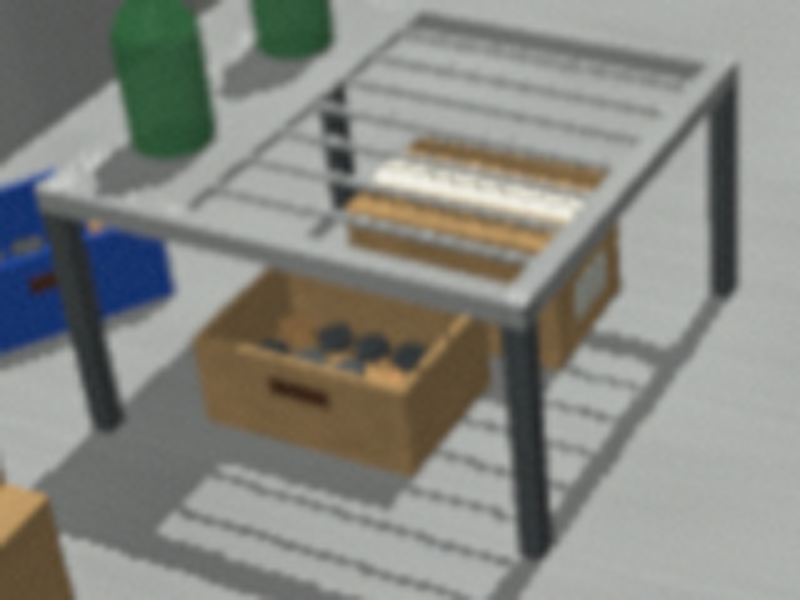

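View pics/t1.png

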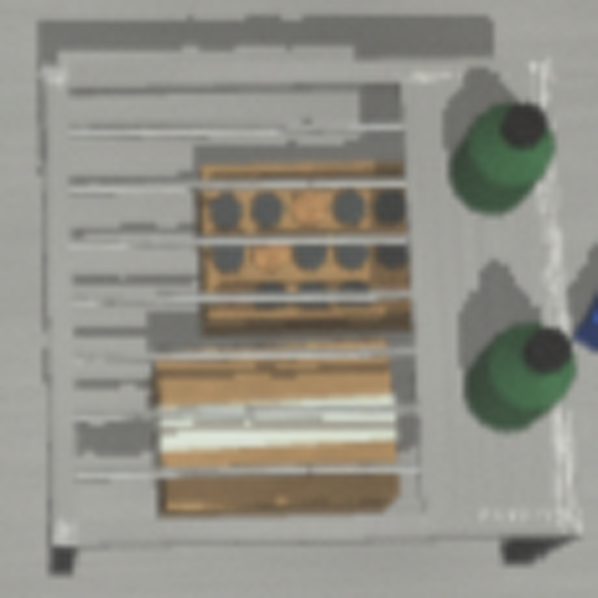

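The scene crop shows the open carton with its +x front corner at about (410,388) at the lip and (415,472) at the bottom, and its rear corner at (195,340) at the lip. In the top crop, the lip's left edge runs from (200,165) to (205,315). The shelf top corners are at (45,65) and (52,545).

Run:
```python
from h import *
S=lambda *p:[(190+a/5-.4,145+b/5-.4) for a,b in p]
T=lambda *p:[(315+a/5.2-.4,145+b/5.2-.4) for a,b in p]
print('open scene z0 FR,RR',onz('scene',S((415,472),(213,415)),0))
print('open scene z70 FR,RR',onz('scene',S((410,388),(195,340)),.07))
print('open top z70 FR,FL',onz('top',T((200,165),(204,313)),.07),'FL z0',onz('top',T((205,333)),0))
print('closed top z100 ',onz('top',T((155,362),(160,485),(388,343),(395,470)),.10))
print('shelf top front',onz('top',T((45,65),(52,545),(545,60),(580,530)),.19))
print('shelf posts scene z0',onz('scene',S((108,430),(535,560),(725,296)),0))
print('shelf scene z190',onz('scene',S((40,190),(525,300),(737,62)),.19))
# mat, hook
im=bot.grab_frame('top'); cv2.imwrite('pics/top1.png',im[:,:,::-1])
m=(im.max(2)<45).astype(np.uint8); m[:150]=0;m[280:]=0;m[:,:160]=0;m[:,240:]=0
m=cv2.morphologyEx(m,cv2.MORPH_CLOSE,np.ones((15,15)))
c=max(cv2.findContours(m,0,2)[0],key=cv2.contourArea); b=cv2.boxPoints(cv2.minAreaRect(c)); print('mat',onz('top',b,.004))
hsv=cv2.cvtColor(im,cv2.COLOR_RGB2HSV)
w=((hsv[...,1]>110)&(hsv[...,2]>50)&((hsv[...,0]<20))).astype(np.uint8); w[:170]=0;w[270:]=0;w[:,:170]=0;w[:,230:]=0
c=max(cv2.findContours(w,0,2)[0],key=cv2.contourArea); b=cv2.boxPoints(cv2.minAreaRect(c)); print('handle',b,onz('top',b,.052))
cv2.imwrite('pics/t2.png',cv2.resize(im[165:270,165:235,::-1],None,fx=5.6,fy=5.6,interpolation=cv2.INTER_CUBIC))
s=bot.grab_frame('scene'); cv2.imwrite('pics/s2.png',cv2.resize(s[210:315,425:505,::-1],None,fx=5.6,fy=5.6,interpolation=cv2.INTER_CUBIC))
a=cv2.imread('pics/t2.png');d=cv2.imread('pics/s2.png');cv2.imwrite('pics/ts2.png',np.hstack([a[:,:390],d[:,:400]]))
```

```text
open scene z0 FR,RR [[ 0.6466 -0.2837  0.    ]
 [ 0.6429 -0.4415  0.    ]]
open scene z70 FR,RR [[ 0.6472 -0.2797  0.07  ]
 [ 0.6518 -0.437   0.07  ]]
open top z70 FR,FL [[ 0.6538 -0.2792  0.07  ]
 [ 0.5468 -0.2754  0.07  ]] FL z0 [[ 0.5461 -0.2809  0.    ]]
closed top z100  [[ 0.5081 -0.2373  0.1   ]
 [ 0.4233 -0.2358  0.1   ]
 [ 0.5137 -0.3979  0.1   ]
 [ 0.4259 -0.3959  0.1   ]]
shelf top front [[ 0.6957 -0.1704  0.19  ]
 [ 0.3761 -0.1592  0.19  ]
 [ 0.6838 -0.504   0.19  ]
 [ 0.3692 -0.498   0.19  ]]
shelf posts scene z0 [[ 0.6827 -0.4994  0.    ]
 [ 0.6944 -0.1751  0.    ]
 [ 0.3871 -0.1658  0.    ]]
shelf scene z190 [[ 0.6863 -0.5063  0.19  ]
 [ 0.6886 -0.1721  0.19  ]
 [ 0.3798 -0.1599  0.19  ]]
mat [[0.7045 0.3987 0.004 ]
 [0.7165 0.2515 0.004 ]
 [0.3899 0.2128 0.004 ]
 [0.3788 0.3546 0.004 ]]
handle [[194. 228.]
 [202. 228.]
 [202. 251.]
 [194. 251.]] [[0.4919 0.3095 0.052 ]
 [0.4905 0.2803 0.052 ]
 [0.4066 0.2801 0.052 ]
 [0.408  0.309  0.052 ]]
```

View pics/ts2.png

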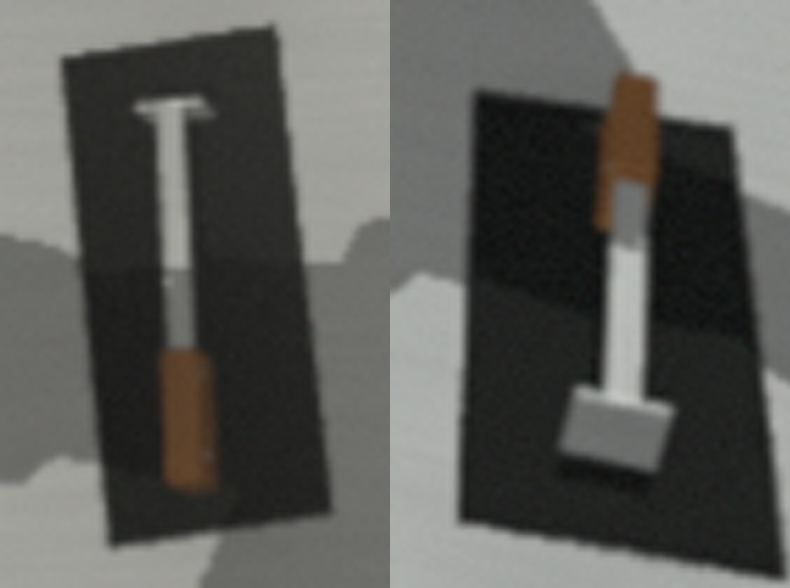

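The left panel (top view) shows the blade's top edge at (135..207,100), the bar centreline from (171.5,115) to (180,340), and the handle's front edge at y=350 and rear edge at y=488. In the right panel (scene view), the blade's top edge runs from (577,388) to (677,407).

Run:
```python
from h import *
T=lambda *p:[(165+a/5.6-.4,165+b/5.6-.4) for a,b in p]
S=lambda *p:[(425+(a-390)/5.6-.4,210+b/5.6-.4) for a,b in p]
print('bar top',onz('top',T((171.5,115),(180,340)),.042),'blade',onz('top',T((135,100),(207,98)),.042))
print('handle top F,R',onz('top',T((185,350),(188,487)),.052))
print('scene blade top',onz('scene',S((577,388),(677,407)),.042),'bottom',onz('scene',S((558,452),(660,472)),.004))
print('scene bar',onz('scene',S((625,390),(630,240)),.042))
print('mat scene',onz('scene',S((460,520),(785,577),(733,127),(475,92)),.004))
s=bot.get_state();print(cv2.Rodrigues(s['tcp_rot'])[0])
```

```text
bar top [[0.6551 0.3086 0.042 ]
 [0.503  0.302  0.042 ]] blade [[0.6666 0.333  0.042 ]
 [0.6657 0.2849 0.042 ]]
handle top F,R [[0.4945 0.2963 0.052 ]
 [0.4052 0.2939 0.052 ]]
scene blade top [[0.6614 0.2896 0.042 ]
 [0.6577 0.3356 0.042 ]] bottom [[0.6681 0.2883 0.004 ]
 [0.6642 0.336  0.004 ]]
scene bar [[0.6548 0.3114 0.042 ]
 [0.5432 0.3053 0.042 ]]
mat scene [[0.7278 0.2495 0.004 ]
 [0.7104 0.3948 0.004 ]
 [0.3733 0.3588 0.004 ]
 [0.3923 0.212  0.004 ]]
[[-0.9168  0.3993 -0.0003]
 [ 0.3993  0.9168 -0.0008]
 [-0.     -0.0008 -1.    ]]
```

```bash
cat >> h.py <<'E'
def go(p,yaw_y):  # target TCP pos, azimuth of tool y in deg, tool straight down -> dp, dr fractions
    s=bot.get_state(); R=cv2.Rodrigues(s['tcp_rot'])[0]
    a=np.radians(yaw_y); y=np.array([np.cos(a),np.sin(a),0]); z=np.array([0,0,-1.]); G=np.c_[np.cross(y,z),y,z]
    print('t',round(s['time_s'],2),'pos',s['eef_pos'],'dp',R.T@(np.array(p)-s['eef_pos'])/.5,'dr',cv2.Rodrigues(R.T@G)[0].ravel()/np.pi,'F',s['contact_force'],'w',s['grip_width'],s['grasp_force'])
E
python3 -m creep '{"dp":[[-0.06,-0.033,0.02],[-0.12,-0.067,0.05],[-0.2,-0.11,0.08],[-0.28,-0.155,0.11],[-0.36,-0.2,0.145],[-0.44,-0.245,0.18],[-0.52,-0.29,0.21],[-0.57,-0.32,0.235],[-0.6,-0.335,0.246],[-0.6,-0.335,0.246]],"dr":[[0,0,-0.02],[0,0,-0.04],[0,0,-0.06],[0,0,-0.08],[0,0,-0.1],[0,0,-0.12],[0,0,-0.14],[0,0,-0.149],[0,0,-0.149],[0,0,-0.149]],"gripper":[85,85,85,85,85,85,85,85,85,85]}'
python3 -c "
from h import *
go([.458,.299,.091],93.3)
a=bot.grab_frame('top')[160:275,160:260,::-1];b=bot.grab_frame('scene')[180:320,400:520,::-1]
r=lambda i:cv2.resize(i,(400,500),interpolation=cv2.INTER_CUBIC)
cv2.imwrite('pics/g1.png',np.hstack([r(a),r(b)]))"
```

```text
time_s: 1.03
eef_pos: [0.4598, 0.2944, 0.1784]
tcp_rot: [0.085, -3.138, 0.005]
contact_force: [-0.5, 0.1, -0.5]
grip_width: 0.0851
grasp_force: 0.0
t 1.03 pos [0.4598 0.2944 0.1784] dp [0.0026 0.0099 0.1748] dr [-0.001  -0.0007 -0.0012] F [-0.5183  0.0829 -0.4702] w 0.08506395504699885 0.0
```

View pics/g1.png

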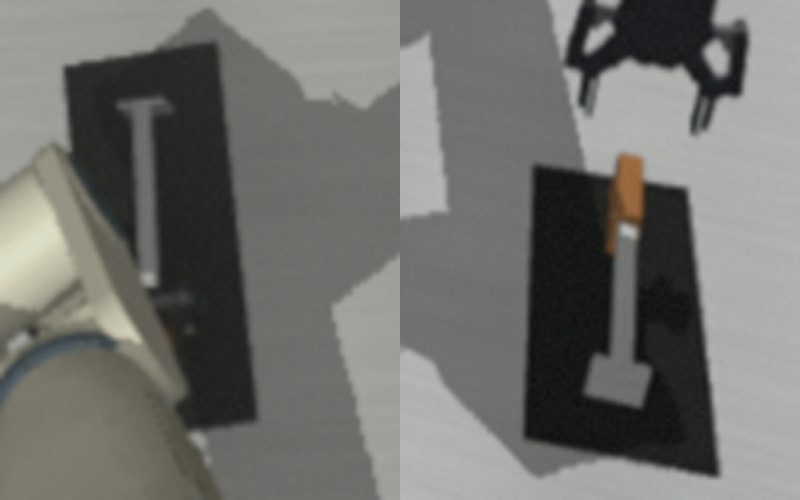

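The fingers straddle the handle, with the tips at about (590,110) and (700,130) above it, and are in line with it. Next I descend and grip.

```bash
python3 -m creep '{"dp":[[0.001,0.004,0.04],[0.002,0.008,0.09],[0.0025,0.01,0.13],[0.0025,0.01,0.16],[0.0025,0.01,0.175],[0.0025,0.01,0.175],[0.0025,0.01,0.175],[0.0025,0.01,0.175],[0.0025,0.01,0.175],[0.0025,0.01,0.175]],"dr":[[0,0,0],[0,0,0],[0,0,0],[0,0,0],[0,0,0],[0,0,0],[0,0,0],[0,0,0],[0,0,0],[0,0,0]],"gripper":[85,85,85,85,85,85,60,40,10,0]}'
python3 -m creep '{"dp":[[0,0,0],[0,0,0],[0,0,0],[0,0,0],[0,0,0],[0,0,0],[0,0,0],[0,0,0],[0,0,0],[0,0,0]],"dr":[[0,0,0],[0,0,0],[0,0,0],[0,0,0],[0,0,0],[0,0,0],[0,0,0],[0,0,0],[0,0,0],[0,0,0]],"gripper":[0,0,0,0,0,0,0,0,0,0]}'
python3 -c "
from h import *
go([.458,.299,.191],93.3)"
```

```text
time_s: 1.97
eef_pos: [0.4566, 0.305, 0.0944]
tcp_rot: [-0.09, 3.139, 0.001]
contact_force: [0.4, -0.7, 0.5]
grip_width: 0.038
grasp_force: 0.0
time_s: 2.8
eef_pos: [0.4565, 0.3046, 0.0942]
tcp_rot: [-0.09, 3.14, 0.001]
contact_force: [-0.3, -2.2, 7.3]
grip_width: 0.0231
grasp_force: 60.1
t 2.8 pos [0.4565 0.3046 0.0942] dp [-0.0024 -0.0113 -0.1935] dr [ 0.0001  0.0003 -0.0001] F [-0.347  -2.2079  7.2575] w 0.023050599136190442 60.12648403644562
```

Gripped at 23 mm with 60 N. Next I lift.

```bash
python3 -m creep '{"dp":[[0,0,-0.02],[0,0,-0.05],[0,0,-0.09],[0,0,-0.13],[0,0,-0.18],[0,0,-0.23],[0,0,-0.27],[0,0,-0.29],[0,0,-0.3],[0,0,-0.3]],"dr":[[0,0,0],[0,0,0],[0,0,0],[0,0,0],[0,0,0],[0,0,0],[0,0,0],[0,0,0],[0,0,0],[0,0,0]],"gripper":[0,0,0,0,0,0,0,0,0,0]}'
python3 -c "
from h import *
go([.58,.18,.244],-2)"
```

```text
time_s: 3.63
eef_pos: [0.4563, 0.3046, 0.2442]
tcp_rot: [-0.09, 3.139, 0.001]
contact_force: [0.7, 0.0, -2.2]
grip_width: 0.0226
grasp_force: 59.0
t 3.63 pos [0.4563 0.3046 0.2442] dp [-0.2327 -0.263   0.0004] dr [0.0005 0.0001 0.5293] F [ 0.6722  0.021  -2.2058] w 0.022552396946598215 59.00291919708252
```

```bash
python3 -m creep '{"dp":[[-0.02,-0.02,0],[-0.05,-0.05,0],[-0.08,-0.08,0],[-0.11,-0.12,0],[-0.14,-0.16,0],[-0.17,-0.19,0],[-0.2,-0.22,0],[-0.22,-0.25,0],[-0.233,-0.263,0],[-0.233,-0.263,0]],"dr":[[0,0,0.03],[0,0,0.06],[0,0,0.09],[0,0,0.12],[0,0,0.15],[0,0,0.18],[0,0,0.21],[0,0,0.24],[0,0,0.27],[0,0,0.3]],"gripper":[0,0,0,0,0,0,0,0,0,0]}'
python3 -m creep '{"dp":[[0,0,0],[0,0,0],[0,0,0],[0,0,0],[0,0,0],[0,0,0],[0,0,0],[0,0,0],[0,0,0],[0,0,0]],"dr":[[0,0,0.03],[0,0,0.06],[0,0,0.09],[0,0,0.12],[0,0,0.15],[0,0,0.18],[0,0,0.21],[0,0,0.229],[0,0,0.229],[0,0,0.229]],"gripper":[0,0,0,0,0,0,0,0,0,0]}'
python3 -c "
from h import *
go([.602,.17,.144],-2)
a=bot.grab_frame('top')[140:260,240:400,::-1];b=bot.grab_frame('scene')[130:280,220:420,::-1]
r=lambda i:cv2.resize(i,None,fx=400/i.shape[1],fy=400/i.shape[1],interpolation=cv2.INTER_CUBIC)
a=cv2.resize(a,(400,300),interpolation=cv2.INTER_CUBIC);b=cv2.resize(b,(400,300),interpolation=cv2.INTER_CUBIC)
cv2.imwrite('pics/g2.png',cv2.resize(np.hstack([a,b]),(800,300)))"
```

```text
time_s: 4.47
eef_pos: [0.5807, 0.1781, 0.2414]
tcp_rot: [-1.354, -2.833, 0.003]
contact_force: [-0.7, -0.4, -1.9]
grip_width: 0.0231
grasp_force: 59.1
time_s: 5.3
eef_pos: [0.5794, 0.1798, 0.2419]
tcp_rot: [-2.256, -2.185, 0.003]
contact_force: [-0.9, -0.9, -2.6]
grip_width: 0.0232
grasp_force: 59.1
t 5.3 pos [0.5794 0.1798 0.2419] dp [-0.018   0.0462  0.1957] dr [-0.0007  0.0002  0.001 ] F [-0.9384 -0.8548 -2.5895] w 0.023160822725451623 59.10369157791138
```

View pics/g2.png

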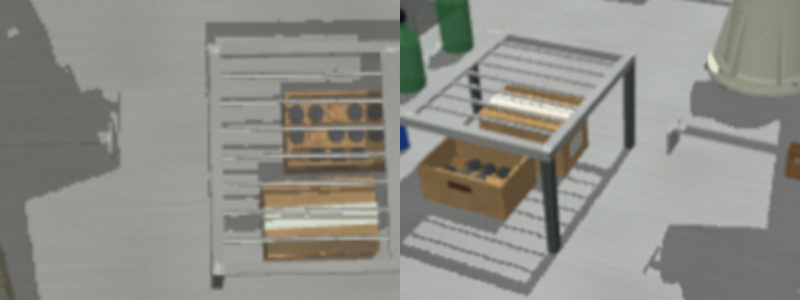

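```bash
python3 -m creep '{"dp":[[0.02,0.005,0.01],[0.05,0.01,0.03],[0.08,0.02,0.05],[0.12,0.03,0.07],[0.16,0.04,0.09],[0.2,0.05,0.11],[0.22,0.053,0.12],[0.23,0.056,0.128],[0.23,0.056,0.128],[0.23,0.056,0.128]],"dr":[[0,0,0],[0,0,0],[0,0,0],[0,0,0],[0,0,0],[0,0,0],[0,0,0],[0,0,0],[0,0,0],[0,0,0]],"gripper":[0,0,0,0,0,0,0,0,0,0]}'
cat > ov.py <<'E'
from h import *; import sys
go([.604,-.099,.178],-2)
s=bot.get_state(); p=s['eef_pos']; R=cv2.Rodrigues(s['tcp_rot'])[0]; h=np.array([-R[1,1]*-1,0,0]); 
hx=np.array([R[1,1],-R[0,1],0]); hy=R[:,1]
o=p-[0,0,.0902]+hx*.001
L=np.array([.597,-.280,.07])
for n,(a,b,c,d) in zip(('scene','top'),([150,250,210,345],[145,245,280,430])):
    i=np.ascontiguousarray(bot.grab_frame(n)[a:b,c:d,::-1]); f=400/(d-c); i=cv2.resize(i,None,fx=f,fy=f,interpolation=cv2.INTER_CUBIC)
    P=[o+hx*.2045+hy*y+[0,0,z] for y,z in((-.022,.038),(.022,.038),(.022,0),(-.022,0))]+[L,L+[.055,-.0015,0],L-[.055,-.0015,0]]
    q=((proj(n,P)-[c,a]+.5)*f).astype(int)
    for k in q: cv2.drawMarker(i,tuple(map(int,k)),(0,0,255),cv2.MARKER_CROSS,8,1)
    i=cv2.copyMakeBorder(i,0,310-i.shape[0],0,0,0); out=i if n=='scene' else np.hstack([out,i])
cv2.imwrite('pics/'+sys.argv[1],out)
E
python3 ov.py o1.png
```

```text
time_s: 6.23
eef_pos: [0.6116, 0.2938, 0.179]
tcp_rot: [-2.258, -2.184, 0.002]
contact_force: [0.4, -0.5, -1.9]
grip_width: 0.0233
grasp_force: 59.1
t 6.23 pos [0.6116 0.2938 0.179 ] dp [-0.7857  0.0109  0.0025] dr [-0.0002  0.0002  0.0006] F [ 0.373  -0.5404 -1.8911] w 0.02329879117082931 59.079245924949646
```

View pics/o1.png

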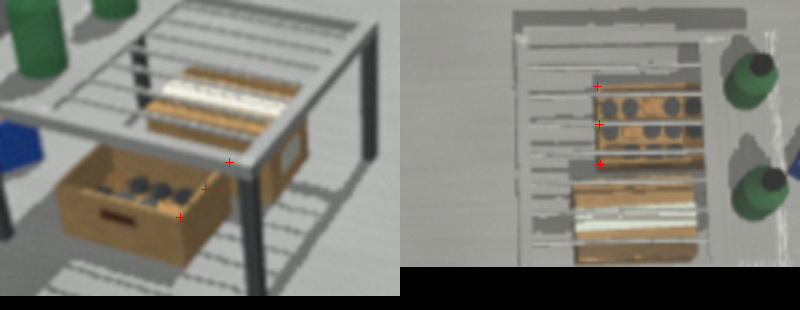

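The lip markers match the carton's lip in both views (scene (205,188), top (600,125)). The tool moved the wrong way along y, towards +y, because of a sign error. It hit nothing. Next I bring the hook to just in front of the shelf.

```bash
python3 -m creep '{"dp":[[-0.03,0,0],[-0.08,0,0],[-0.14,0,0],[-0.2,0,0],[-0.26,0,0],[-0.32,0,0],[-0.38,0,0],[-0.43,0,0.002],[-0.46,0,0.002],[-0.468,0,0.002]],"dr":[[0,0,0],[0,0,0],[0,0,0],[0,0,0],[0,0,0],[0,0,0],[0,0,0],[0,0,0],[0,0,0],[0,0,0]],"gripper":[0,0,0,0,0,0,0,0,0,0]}'
sed -i 's/^hx=.*/hx=np.array([R[1,1],-R[0,1],0]); hy=R[:,1]; print(hx)/' ov.py
python3 ov.py o2.png
```

```text
time_s: 7.17
eef_pos: [0.6036, 0.0568, 0.179]
tcp_rot: [2.261, 2.18, -0.0]
contact_force: [0.4, -0.9, -2.1]
grip_width: 0.0234
grasp_force: 59.1
t 7.17 pos [0.6036 0.0568 0.179 ] dp [-0.3115  0.0122  0.0021] dr [ 0.0001  0.0002 -0.0006] F [ 0.4197 -0.9185 -2.0886] w 0.02335942498933801 59.11790192127228
[-0.0368 -0.9993  0.    ]
```

View pics/o2.png

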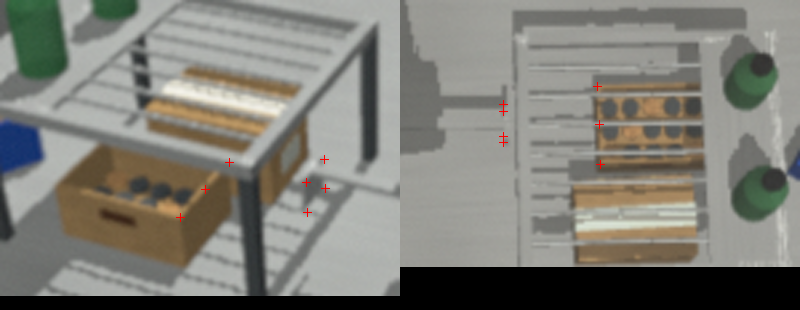

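The hook markers coincide with the blade in both views (top (503,125), scene (316,186)). Next I insert above the lip, lower, and check for contact.

```bash
python3 -m creep '{"dp":[[-0.02,0.001,0],[-0.06,0.003,0],[-0.1,0.005,0],[-0.14,0.006,0],[-0.18,0.008,0],[-0.22,0.009,0],[-0.26,0.011,0],[-0.29,0.012,0],[-0.31,0.012,0],[-0.312,0.012,0]],"dr":[[0,0,0],[0,0,0],[0,0,0],[0,0,0],[0,0,0],[0,0,0],[0,0,0],[0,0,0],[0,0,0],[0,0,0]],"gripper":[0,0,0,0,0,0,0,0,0,0]}'
python3 -m creep '{"dp":[[0,0,0],[0,0,0.01],[0,0,0.02],[0,0,0.035],[0,0,0.05],[0,0,0.065],[0,0,0.08],[0,0,0.088],[0,0,0.092],[0,0,0.092]],"dr":[[0,0,0],[0,0,0],[0,0,0],[0,0,0],[0,0,0],[0,0,0],[0,0,0],[0,0,0],[0,0,0],[0,0,0]],"gripper":[0,0,0,0,0,0,0,0,0,0]}'
python3 ov.py o3.png
```

```text
time_s: 8.1
eef_pos: [0.6048, -0.0972, 0.1784]
tcp_rot: [2.259, 2.183, -0.0]
contact_force: [-0.1, -0.1, -2.3]
grip_width: 0.0229
grasp_force: 59.1
time_s: 8.93
eef_pos: [0.6045, -0.096, 0.1317]
tcp_rot: [-2.258, -2.183, 0.001]
contact_force: [-0.7, -0.6, -2.7]
grip_width: 0.0233
grasp_force: 59.1
t 8.93 pos [ 0.6045 -0.096   0.1317] dp [-0.006  -0.0008 -0.0926] dr [-0.0003 -0.      0.0004] F [-0.6696 -0.6471 -2.6739] w 0.023347982586020437 59.12349879741669
[-0.0338 -0.9994  0.    ]
```

View pics/o3.png

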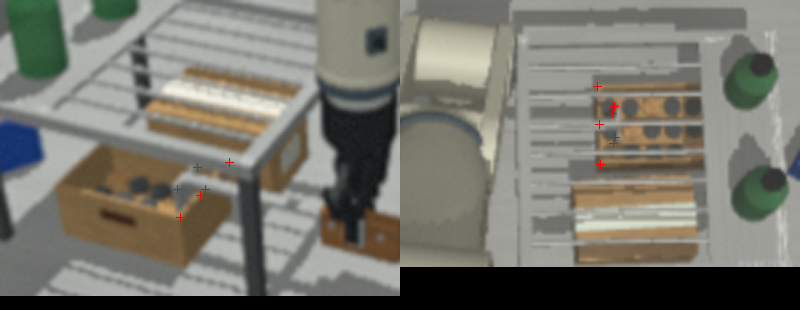

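The blade is seen inside the carton, just behind the lip at about (190,190), with the bar clear above the lip and no contact force. Now I drag slowly.

```bash
python3 -m creep '{"dp":[[0.005,0,0],[0.012,0,0],[0.02,0,0],[0.026,0,0],[0.034,0,0],[0.043,0,0],[0.053,0,0],[0.064,0,0],[0.076,0,0],[0.09,0,0]],"dr":[[0,0,0],[0,0,0],[0,0,0],[0,0,0],[0,0,0],[0,0,0],[0,0,0],[0,0,0],[0,0,0],[0,0,0]],"gripper":[0,0,0,0,0,0,0,0,0,0]}'
cat > lip.py <<'E'
from h import *
go([.604,.22,.131],-2)
# cardboard colour in the top view: extent cast at lip height
im=bot.grab_frame('top'); cv2.imwrite('pics/last_top.png',im[:,:,::-1]); cv2.imwrite('pics/last_scene.png',bot.grab_frame('scene')[:,:,::-1])
h=cv2.cvtColor(im,cv2.COLOR_RGB2HSV); m=((h[...,0]<22)&(h[...,1]>90)&(h[...,2]>60)).astype(np.uint8)
m[:140]=0;m[260:]=0;m[:,:220]=0;m[:,432:]=0
for c in cv2.findContours(m,0,2)[0]:
    if cv2.contourArea(c)>60: r=cv2.boundingRect(c); print(r,cv2.contourArea(c),onz('top',[(r[0],r[1]),(r[0]+r[2],r[1]+r[3])],.07)[:,:2].ravel())
E
python3 lip.py
```

```text
time_s: 9.87
eef_pos: [0.6062, -0.0507, 0.1324]
tcp_rot: [2.259, 2.183, -0.0]
contact_force: [0.5, -4.2, -2.5]
grip_width: 0.0232
grasp_force: 59.1
t 9.87 pos [ 0.6062 -0.0507  0.1324] dp [ 0.541  -0.0228  0.0026] dr [-0.      0.0001  0.0003] F [ 0.4886 -4.1998 -2.5372] w 0.023153238303599288 59.11504089832306
(347, 237, 37, 6) 118.0 [ 0.4302 -0.2436  0.4022 -0.3747]
(346, 230, 45, 4) 67.0 [ 0.4557 -0.2415  0.4334 -0.4024]
(345, 214, 45, 8) 235.0 [ 0.5143 -0.2413  0.4772 -0.4021]
(351, 193, 37, 8) 91.0 [ 0.5912 -0.2678  0.555  -0.4009]
```

The drag force is about 4 N, so the carton is following. Continuing.

```bash
python3 -m creep '{"dp":[[0.016,0,0],[0.032,0,0],[0.05,0,0],[0.068,0,0],[0.086,0,0],[0.104,0,0],[0.122,0,0],[0.14,0,0],[0.158,0,0],[0.176,0,0]],"dr":[[0,0,0],[0,0,0],[0,0,0],[0,0,0],[0,0,0],[0,0,0],[0,0,0],[0,0,0],[0,0,0],[0,0,0]],"gripper":[0,0,0,0,0,0,0,0,0,0]}'
python3 -m creep '{"dp":[[0.018,0,0],[0.036,0,0],[0.054,0,0],[0.072,0,0],[0.09,0,0],[0.108,0,0],[0.126,0,0],[0.144,0,0],[0.162,0,0],[0.18,0,0]],"dr":[[0,0,0],[0,0,0],[0,0,0],[0,0,0],[0,0,0],[0,0,0],[0,0,0],[0,0,0],[0,0,0],[0,0,0]],"gripper":[0,0,0,0,0,0,0,0,0,0]}'
python3 lip.py
```

```text
time_s: 10.8
eef_pos: [0.6092, 0.0378, 0.1323]
tcp_rot: [-2.258, -2.184, 0.0]
contact_force: [0.1, -3.7, -3.6]
grip_width: 0.0233
grasp_force: 59.2
time_s: 11.63
eef_pos: [0.6122, 0.1277, 0.1324]
tcp_rot: [-2.259, -2.183, 0.0]
contact_force: [0.2, -3.8, -2.6]
grip_width: 0.0234
grasp_force: 59.2
t 11.63 pos [0.6122 0.1277 0.1324] dp [ 0.1839 -0.0227  0.0027] dr [-0.      0.      0.0003] F [ 0.1558 -3.8467 -2.5672] w 0.023411446172961183 59.15137231349945
(347, 237, 37, 6) 99.0 [ 0.4302 -0.2436  0.4022 -0.3747]
(346, 230, 45, 4) 67.0 [ 0.4557 -0.2415  0.4334 -0.4024]
(345, 214, 45, 8) 232.5 [ 0.5143 -0.2413  0.4772 -0.4021]
(299, 181, 24, 27) 260.5 [ 0.6454 -0.0796  0.5402 -0.1627]
```

```bash
python3 -m creep '{"dp":[[0.018,0,0],[0.036,0,0],[0.054,0,0],[0.072,0,0],[0.09,0,0],[0.108,0,0],[0.126,0,0],[0.144,0,0],[0.158,0,0],[0.17,0,0]],"dr":[[0,0,0],[0,0,0],[0,0,0],[0,0,0],[0,0,0],[0,0,0],[0,0,0],[0,0,0],[0,0,0],[0,0,0]],"gripper":[0,0,0,0,0,0,0,0,0,0]}'
python3 -m creep '{"dp":[[0.01,0,0],[0.018,0,0],[0.025,0,0],[0.031,0,0],[0.036,0,0],[0.039,0,0],[0.04,0,0],[0.04,0,0],[0.03,0,0],[0.02,0,0]],"dr":[[0,0,0],[0,0,0],[0,0,0],[0,0,0],[0,0,0],[0,0,0],[0,0,0],[0,0,0],[0,0,0],[0,0,0]],"gripper":[0,0,0,0,0,0,0,0,0,0]}'
python3 lip.py
```

```text
time_s: 12.57
eef_pos: [0.6151, 0.2127, 0.1324]
tcp_rot: [-2.258, -2.184, 0.0]
contact_force: [0.2, -4.6, -2.2]
grip_width: 0.023
grasp_force: 59.3
time_s: 13.4
eef_pos: [0.6157, 0.2219, 0.1326]
tcp_rot: [-2.258, -2.184, -0.002]
contact_force: [0.1, -0.1, -2.2]
grip_width: 0.0234
grasp_force: 59.4
t 13.4 pos [0.6157 0.2219 0.1326] dp [-0.0046 -0.0232  0.0031] dr [ 0.0002 -0.0003  0.0004] F [ 0.0847 -0.1229 -2.2257] w 0.0233843566474463 59.41062033176422
(347, 237, 36, 6) 96.0 [ 0.4302 -0.2436  0.4024 -0.3712]
(346, 230, 45, 4) 64.5 [ 0.4557 -0.2415  0.4334 -0.4024]
(345, 214, 45, 8) 234.5 [ 0.5143 -0.2413  0.4772 -0.4021]
(271, 178, 42, 31) 1034.5 [ 0.6617  0.0229  0.5383 -0.1263]
```

```bash
python3 -m creep '{"dp":[[0,0,-0.01],[0,0,-0.03],[0,0,-0.06],[0,0,-0.09],[0,0,-0.12],[0,0,-0.16],[0,0,-0.2],[0,0,-0.22],[0,0,-0.23],[0,0,-0.23]],"dr":[[0,0,0],[0,0,0],[0,0,0],[0,0,0],[0,0,0],[0,0,0],[0,0,0],[0,0,0],[0,0,0],[0,0,0]],"gripper":[0,0,0,0,0,0,0,0,0,0]}'
python3 -c "
from h import *
go([.4565,.3046,.245],93.2)"
```

```text
time_s: 14.33
eef_pos: [0.6159, 0.222, 0.2489]
tcp_rot: [2.258, 2.183, 0.003]
contact_force: [0.8, 0.9, -2.4]
grip_width: 0.0233
grasp_force: 59.4
t 14.33 pos [0.6159 0.222  0.2489] dp [ 0.1543 -0.3242  0.0072] dr [ 0.0008  0.0003 -0.5285] F [ 0.8044  0.9394 -2.3735] w 0.023258806958926216 59.43553268909454
```

```bash
python3 -m creep '{"dp":[[0.01,-0.03,0],[0.03,-0.06,0],[0.05,-0.1,0],[0.07,-0.14,0],[0.09,-0.18,0],[0.11,-0.22,0],[0.13,-0.26,0],[0.14,-0.3,0],[0.154,-0.324,0.004],[0.154,-0.324,0.007]],"dr":[[0,0,-0.03],[0,0,-0.06],[0,0,-0.09],[0,0,-0.12],[0,0,-0.15],[0,0,-0.18],[0,0,-0.21],[0,0,-0.24],[0,0,-0.27],[0,0,-0.3]],"gripper":[0,0,0,0,0,0,0,0,0,0]}'
python3 -m creep '{"dp":[[0,0,0],[0,0,0],[0,0,0],[0,0,0],[0,0,0],[0,0,0],[0,0,0],[0,0,0],[0,0,0],[0,0,0]],"dr":[[0,0,-0.03],[0,0,-0.06],[0,0,-0.09],[0,0,-0.12],[0,0,-0.15],[0,0,-0.18],[0,0,-0.21],[0,0,-0.2285],[0,0,-0.2285],[0,0,-0.2285]],"gripper":[0,0,0,0,0,0,0,0,0,0]}'
python3 -c "
from h import *
go([.4565,.3046,.0948],93.2)"
```

```text
time_s: 15.17
eef_pos: [0.4532, 0.3047, 0.2425]
tcp_rot: [-1.011, -2.972, 0.003]
contact_force: [0.6, 0.2, -2.8]
grip_width: 0.0234
grasp_force: 59.5
time_s: 16.0
eef_pos: [0.4557, 0.3039, 0.243]
tcp_rot: [0.084, -3.139, 0.001]
contact_force: [-0.3, -0.9, -2.0]
grip_width: 0.0232
grasp_force: 59.5
t 16.0 pos [0.4557 0.3039 0.243 ] dp [-0.0021  0.0015  0.2963] dr [-0.0003 -0.0005 -0.0007] F [-0.3186 -0.8671 -2.0166] w 0.023212842012610316 59.46733832359314
```

```bash
python3 -m creep '{"dp":[[0,0,0.03],[-0.001,0.001,0.07],[-0.002,0.001,0.11],[-0.002,0.001,0.16],[-0.002,0.001,0.2],[-0.002,0.001,0.235],[-0.002,0.001,0.26],[-0.002,0.001,0.275],[-0.002,0.001,0.285],[-0.002,0.001,0.289]],"dr":[[0,0,0],[0,0,0],[0,0,0],[0,0,0],[0,0,0],[0,0,0],[0,0,0],[0,0,0],[0,0,0],[0,0,0]],"gripper":[0,0,0,0,0,0,0,0,0,0]}'
python3 -m creep '{"dp":[[0,0,0.001],[0,0,0.002],[0,0,0.003],[0,0,0.004],[0,0,0.005],[0,0,0.006],[0,0,0.007],[0,0,0.007],[0,0,0.007],[0,0,0.007]],"dr":[[0,0,0],[0,0,0],[0,0,0],[0,0,0],[0,0,0],[0,0,0],[0,0,0],[0,0,0],[0,0,0],[0,0,0]],"gripper":[0,0,0,0,0,0,0,0,0,0]}'
```

```text
time_s: 16.83
eef_pos: [0.457, 0.3047, 0.0988]
tcp_rot: [0.086, -3.14, 0.001]
contact_force: [0.7, -1.2, -1.6]
grip_width: 0.0231
grasp_force: 59.5
time_s: 17.67
eef_pos: [0.4571, 0.3048, 0.0959]
tcp_rot: [0.087, -3.14, -0.0]
contact_force: [0.4, 0.2, -1.5]
grip_width: 0.0233
grasp_force: 59.5
```

Not touching the mat yet. I lower another 1–2 mm.

```bash
python3 -m creep '{"dp":[[0,0,0.001],[0,0,0.002],[0,0,0.003],[0,0,0.003],[0,0,0.003],[0,0,0.003],[0,0,0.003],[0,0,0.003],[0,0,0.003],[0,0,0.003]],"dr":[[0,0,0],[0,0,0],[0,0,0],[0,0,0],[0,0,0],[0,0,0],[0,0,0],[0,0,0],[0,0,0],[0,0,0]],"gripper":[0,0,0,0,0,0,0,0,0,0]}'
```

```text
time_s: 18.5
eef_pos: [0.4572, 0.3048, 0.0944]
tcp_rot: [-0.088, 3.14, 0.0]
contact_force: [0.3, -0.8, -2.2]
grip_width: 0.023
grasp_force: 59.6
```

```bash
python3 -m creep '{"dp":[[0,0,0.001],[0,0,0.002],[0,0,0.002],[0,0,0.002],[0,0,0.002],[0,0,0.002],[0,0,0.002],[0,0,0.002],[0,0,0.002],[0,0,0.002]],"dr":[[0,0,0],[0,0,0],[0,0,0],[0,0,0],[0,0,0],[0,0,0],[0,0,0],[0,0,0],[0,0,0],[0,0,0]],"gripper":[0,0,0,0,0,0,0,0,0,0]}'
```

```text
time_s: 19.33
eef_pos: [0.4572, 0.3048, 0.0942]
tcp_rot: [-0.088, 3.14, 0.0]
contact_force: [-2.1, -2.3, 9.7]
grip_width: 0.0233
grasp_force: 61.3
```

Contact (about 12 N over baseline, light). I release, opening before rising.

```bash
python3 -m creep '{"dp":[[0,0,0],[0,0,0],[0,0,0],[0,0,0],[0,0,0],[0,0,0],[0,0,0],[0,0,0],[0,0,0],[0,0,0]],"dr":[[0,0,0],[0,0,0],[0,0,0],[0,0,0],[0,0,0],[0,0,0],[0,0,0],[0,0,0],[0,0,0],[0,0,0]],"gripper":[30,40,50,60,70,85,85,85,85,85]}'
python3 -m creep '{"dp":[[0,0,0],[0,0,-0.01],[0,0,-0.03],[0,0,-0.06],[0,0,-0.1],[0,0,-0.15],[0,0,-0.2],[0,0,-0.25],[0,0,-0.3],[0,0,-0.34]],"dr":[[0,0,0],[0,0,0],[0,0,0],[0,0,0],[0,0,0],[0,0,0],[0,0,0],[0,0,0],[0,0,0],[0,0,0]],"gripper":[85,85,85,85,85,85,85,85,85,85]}'
python3 -c "
from h import *
go([.28,.55,.3],66)"
```

```text
time_s: 20.17
eef_pos: [0.4571, 0.3048, 0.0934]
tcp_rot: [0.087, -3.14, -0.0]
contact_force: [-0.9, 0.0, 0.9]
grip_width: 0.0852
grasp_force: 0.0
time_s: 21.0
eef_pos: [0.4573, 0.3049, 0.2664]
tcp_rot: [-0.087, 3.138, 0.002]
contact_force: [0.4, 0.0, 0.1]
grip_width: 0.0849
grasp_force: 0.0
t 21.0 pos [0.4573 0.3049 0.2664] dp [ 0.3267  0.5093 -0.0672] dr [0.0005 0.0005 0.1511] F [0.4065 0.0014 0.137 ] w 0.08490401887555976 0.0
```

Move back to near the start for an unobstructed check of the hook and the carton.

```bash
python3 -m creep '{"dp":[[0.03,0.05,-0.06],[0.06,0.1,-0.067],[0.1,0.16,-0.067],[0.14,0.22,-0.067],[0.18,0.28,-0.067],[0.22,0.34,-0.067],[0.26,0.4,-0.067],[0.3,0.46,-0.067],[0.32,0.5,-0.067],[0.326,0.509,-0.067]],"dr":[[0,0,0.015],[0,0,0.03],[0,0,0.045],[0,0,0.06],[0,0,0.075],[0,0,0.09],[0,0,0.1],[0,0,0.12],[0,0,0.14],[0,0,0.15]],"gripper":[85,85,85,85,85,85,85,85,85,85]}'
python3 lip.py
python3 - <<'E'
from h import *
hk=lambda im:cv2.cvtColor(im,cv2.COLOR_BGR2HSV)
# carton in the scene view: bottom silhouette line cast on the bench
s=cv2.imread('pics/last_scene.png'); h=hk(s); m=((h[...,0]<22)&(h[...,1]>80)&(h[...,2]>40)).astype(np.uint8)
m[:180]=0;m[300:]=0;m[:,:240]=0;m[:,420:]=0
c=max(cv2.findContours(m,0,2)[0],key=cv2.contourArea); r=cv2.boundingRect(c); p=cv2.approxPolyDP(cv2.convexHull(c),2.5,True).reshape(-1,2)
print('scene carton',r); print(np.c_[p,onz('scene',p,0)[:,:2],onz('scene',p,.07)[:,:2]])
# hook: handle + mat + bar before/after, top and scene
for n,f0,f1 in(('top','top0','last_top'),('scene','scene0','last_scene')):
    for f in(f0,f1):
        h=hk(cv2.imread(f'pics/{f}.png')); a=(165,270,165,235) if n=='top' else (215,315,430,500)
        h=h[a[0]:a[1],a[2]:a[3]]
        w=((h[...,1]>110)&(h[...,2]>50)&(h[...,0]<20)).astype(np.uint8); g=((h[...,1]<50)&(h[...,2]>75)).astype(np.uint8)
        for nm,k in(('wood',w),('steel',g)):
            nn,_,st,ce=cv2.connectedComponentsWithStats(k)
            for i in range(1,nn):
                x,y,ww,hh,ar=st[i]
                if ar>20 and x>0 and y>0 and x+ww<k.shape[1] and y+hh<k.shape[0]: print(n,f,nm,st[i],ce[i]+[a[2],a[0]])
# bottles before/after
for n in('top','scene'):
    for f in(n+'0','last_'+n):
        h=hk(cv2.imread(f'pics/{f}.png'))[100:260,190:440]; k=((h[...,0]>45)&(h[...,0]<80)&(h[...,1]>90)).astype(np.uint8)
        nn,_,st,ce=cv2.connectedComponentsWithStats(k); print(f,[ (ce[i].round(1).tolist(),int(st[i,4])) for i in range(1,nn) if st[i,4]>60])
E
```

```text
time_s: 21.83
eef_pos: [0.2779, 0.5527, 0.298]
tcp_rot: [-0.649, -3.073, -0.003]
contact_force: [0.9, -0.2, -0.2]
grip_width: 0.085
grasp_force: 0.0
t 21.83 pos [0.2779 0.5527 0.298 ] dp [-0.8659 -0.3454  0.3326] dr [ 0.0004 -0.0006  0.3786] F [ 0.8993 -0.2447 -0.2151] w 0.0849593154680416 0.0
(347, 237, 36, 6) 93.0 [ 0.4302 -0.2436  0.4024 -0.3712]
(346, 230, 45, 4) 62.5 [ 0.4557 -0.2415  0.4334 -0.4024]
(345, 214, 45, 8) 231.0 [ 0.5143 -0.2413  0.4772 -0.4021]
(271, 178, 42, 31) 1180.5 [ 0.6617  0.0229  0.5383 -0.1263]
scene carton (314, 215, 62, 51)
[[375.     227.       0.4684   0.0091   0.5564   0.0289]
 [373.     245.       0.5596   0.0277   0.6395   0.0458]
 [363.     265.       0.6571   0.0245   0.7283   0.0429]
 [315.     251.       0.6507  -0.1325   0.7224  -0.1   ]
 [314.     234.       0.5751  -0.168    0.6536  -0.1324]
 [328.     215.       0.4604  -0.1633   0.5492  -0.128 ]]
top top0 wood [ 29  63   9  24 195] [197.7231 239.7128]
top top0 steel [ 24  17  14  45 268] [195.7463 201.2388]
top last_top wood [ 27  63  10  25 199] [196.6734 240.1709]
top last_top steel [ 23  17  14  45 269] [194.658  201.2602]
scene scene0 wood [ 31   9  12  27 186] [466.8172 235.1398]
scene scene0 steel [ 25  28  21  51 494] [466.004  272.8401]
scene last_scene wood [ 33   9  12  27 185] [468.3189 235.3676]
scene last_scene steel [ 27  28  20  51 492] [467.4146 273.0407]
top0 []
last_top []
scene0 [([56.3, 37.8], 470), ([31.7, 58.7], 492)]
last_scene [([56.3, 37.8], 469), ([31.7, 58.8], 490)]
```

The carton is upright on the bench with its rear edge at y = -0.132, clear of the shelf front at -0.16. The hook stands on the mat within 4 mm of its old place, and the closed carton and bottles haven't moved.

```bash
python3 -c "
from station import bot
print(bot.hand_in())"
```

```text
the job is handed in; nothing more can be done
None
```

The job is handed in at about 22 s (no verdict was returned): the open carton stands upright about 25 mm clear of the shelf front, the hook is back on the mat within about 4 mm of its original place, and the closed carton and bottles are unmoved.

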